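# Load a pressing die under a sprung hold-down flap

### The arm

A 6-joint arm with a two-finger parallel gripper is mounted at the origin on a cart in front of the work surface, level with it; the furniture and walls round the work are solid. World frame = base frame: x ahead of the robot, y to its left, z up, the work surface at z = 0. Lengths are in m, angles in rad, forces in N, time in s.
With the tool pointing down it reaches from about 0.225 to 0.875 m from the base axis. Payload 3.4 kg.
Tool frame: the origin (TCP) lies at the very end of the fingers, on their centre line; the grasp point (between the pads) lies 19 mm behind it (grip_depth is the distance from the TCP to the grasp point, in m); x points along the fingers, z is the direction in which the jaws open and shut, and the axes are right-handed (so a half turn about x gives the same grasp; the last joint's range is limited). The gripper opens to 85 mm and grips with 20 to 120 N. Pads are 22 mm wide; open, the fingers measure 114 mm over their backs; the gripper's body (76 mm by 85 mm) begins 54 mm behind the grasp point. The pads swing forward as they close: fully open they stand 13 mm farther back than shut.
Start: joints at [1.022, 0.276, 1.505, -0, 1.361, -0.121], TCP at [0.239, 0.523, 0.231] pointing down, gripper open.
Joint ranges: [-2.89, 2.89], [-0.75, 2.08], [0.22, 2.7], [-1.18, 4.32], [0.11, 2.71], [-2.7, 2.7]. Speed limits (rad/s): [2.57, 2.57, 3.14, 3.14, 3.14, 3.14].

### API

Orientations are given as a unit quaternion [w, x, y, z].
In Python, from rig import get_state, get_image, sign_off, grip_depth gives the robot as it stands. The module is installed in compiled form; this text tells all that it offers.
- The arm moves only by the tool arm_command, never from a script. Its argument "series" is a list of rows, each an object with "dp": the shift along the tool's x, y, z scaled (see below), a list of three; "angular": the turn, a rotation vector about the tool's x, y, z scaled (see below), a list of three; "gripper": the finger opening in mm, from 0 to 85.4. A call has exactly 8 rows; each row shifts and turns the pose as measured when the row begins, along the tool's axes as they then stand; what a row does not reach is not made up. The controller multiplies each number of a shift by 0.12 m and each number of a turn by 90 degrees. A row lasts 1/8 s, in which the tool goes at most 62.5 mm and 10.7 degrees, less where a joint would pass 70% of its speed; a pose out of reach is approached as far as the arm can. A call with a number of a shift or a turn outside -1 to 1 is refused whole. A call with a gripper value outside its range is refused whole. The fingers move at their own pace and stop on an object; "grip_force" is the grip in N (left out, the last holds). Time passes only in rows, so rows that do not move let the fingers close, or fill a call up. It gives the time, the measured TCP pose, the force and the opening at its end, in the units of the state.
- get_state(): the state, without advancing time (a new reading comes with each control period).
- get_image(name): name is "side" or "top"; returns a dict with "image" (420x560x3 uint8, blue, green, red), "depth" (420x560 float32, m along the optical axis (not along the pixel's ray), 0 where there is no reading), "mtx" (3x3 intrinsics, pixels), "view" (4x4, takes a point from world to camera coordinates). Camera axes: x right, y up, looking along -z (the intrinsics and any distortion apply to the point x, -y, -z); pixel columns grow to the right and rows downward; lengths in m; the calibration is good to about 2 mm. A picture is of the moment at which its call begins.
- sign_off(): hands the job in, once; it reports no verdict.
The state is a dict: "clock": time; "qpos": joint angles; "qd": joint speeds; "effort": joint torques, N m; "position": TCP position; "ee_rot": TCP orientation; "contact_force": force on the tool from outside, world axes, zero at the start; "moment": the same for the moment, N m; "width": finger opening in m.
Only numpy, scipy, OpenCV 4.12 (cv2) and the standard library are available. Lean on these libraries where they do the work, as an engineer would, in place of code of your own. Each camera call takes 0.05 s, during which the arm holds its last target. There are 200 camera calls.

### The job

Load the dark grey pressing die that stands at the mouth of the small holder. Without gripping or lifting anything, press the holder's red wing down with one fingertip so that the blue spring flap stands open, and while you hold it open push the die along the table with the other finger into the lane until no more than a thin rim of it shows in front of the flap. Then let go so that the flap springs down and rests on top of the upright die, and leave the other dies where they are.

Things in the scene. Friction and masses are not known exactly. Their poses are not given: they have to be found in the camera images.
- holder: Fixed die holder. Origin on the table, on the lane's centre line, directly below the blue flap's front edge; +x is the way the die is pushed in, +y the side of the red wing. Lane (no floor, die slides on the table): y -17 to +17 mm between slick white walls 4 mm thick, 14 mm high, x -50 to +50 mm; back wall at x 46 mm. Blue flap, 3 mm thick, covers x 0 to 44 mm. Numbers are in this frame.
- lane_entry (a point): Fixed point on the table at holder x = -50, y = 0 mm, where the parallel lane walls begin; in front of it they flare outward to about 54 mm between them at x = -87 mm. Axes as the holder's.
- hinge_rod (a point): Fixed point on the hinge line of flap and wing (holder x 0, y 29, z 23 mm). The line runs along holder x: an 8 mm rod from x = -134 to +54 mm, with a 12 mm wide post up to z = 29 mm at each end. One finger in the lane and one on the wing straddle it.
- flap_front (a point): Middle of the front edge of the blue flap's top, moves with the flap. Vertical fingers cannot pass under the raised flap; a pushing finger whose front face comes level with this edge (holder x = 0) has put the 28 mm die wholly under.
- wing_edge (a point): Top outer edge of the red wing (x -125 to +5 mm), midway along at x = -60 mm; moves with it. Shut, the wing slopes up outward from y 49, z 17 to y 81, z 41 mm. Pressed down it is level, y 41 to 81 mm, top 6 mm above the table, so a fingertip can slide along it in x and keep the flap open (good: y 46 to 76 mm).
- flap (a joint): Angle of flap and wing, one piece (rad): 0 shut, flap slopes down across the lane to 6 mm above the table and bars it; 0.31 level, resting on a die; 0.65 wing level, flap open (23 mm clear or more; the 20 mm die needs over 0.38); 0.70 stop. A spring shuts it when let go. Pressing the wing takes about 2 N.
- press_die_2: Dark grey turned steel pressing die to be loaded, an upright cylinder 28 mm in diameter and 20 mm high with a narrower foot, about 70 g, loose, standing in front of the lane. Origin: centre of its underside; z up.
- press_die_3: White pressing die, disc 42 mm in diameter, 12 mm high, loose bystander on the table right of the holder. Origin: centre of its underside.
- press_die_4: Brass pressing die, 22 mm in diameter, 26 mm high, loose bystander. Origin: centre of its underside.
- press_die_6: White pressing die, disc 36 mm in diameter, 10 mm high, loose bystander right of the holder. Origin: centre of its underside.
Mind the look-alikes: they are no part of the job. Leave any orange, pink or turquoise look-alike of the press_die_2 alone.

How it is judged:
On the way, in this order (a step that is already met when the one before it is completed fails the run):
1. the flap is held open by a finger on the wing while the die is still outside (value of joint flap above 0.4 rad and contact force between the fingers and holder above 0.3 N and x of press_die_2 in the frame of holder below -0.014 m), for 0.1 s.
2. the die is under the flap while the flap is still held clear of it by a finger (x of press_die_2 in the frame of holder above 0.008 m and value of joint flap above 0.36 rad and contact force between the fingers and holder above 0.3 N), for 0.1 s.
At the end, for the whole second after the job is handed in: The dark grey die stands upright (within 0.12 rad) and still on the table in the lane, its centre at least 8 mm behind the flap's front edge; the released flap rests on its top (joint 0.22 to 0.40); the three other dies are within 20 mm of where they stood (x of press_die_2 in the frame of holder between 0.008 and 0.036 m and y of press_die_2 in the frame of holder between -0.012 and 0.012 m and height (world z) of press_die_2 below 0.005 m and angle between press_die_2's own z axis and vertical below 0.12 rad and linear speed of press_die_2 below 0.02 m/s and value of joint flap between 0.22 and 0.4 rad and distance of each of press_die_3, press_die_4, press_die_6 from where it was at the start of the episode below 0.02 m); the robot touches nothing.
It fails at once if the die is lifted off the table (height (world z) of press_die_2 above 0.01 m).
It fails at once if the die is tipped over (angle between press_die_2's own z axis and vertical above 0.6 rad).
It fails at once if another die is pushed away or picked up (distance of any of press_die_3, press_die_4, press_die_6 from where it was at the start of the episode above 0.02 m).
It also fails if it takes over 40 s, if anything falls off the work surface, if the arm or the gripper's body presses on something with over 40 N, if the wrist force passes 120 N, or if a joint passes its speed limit or range.

## Working session

There is one attempt and no reset: what is moved stays moved. The work goes in short steps, Python scripts to look and compute and a tool call to move; the robot and the scene stay as the last step left them, time stands still between calls to the robot, and variables do not carry over. Pictures are saved under pics/ and viewed, about 8 in all and at most 12, crops included, and the job is handed in when it is done.

Besides the shell and the picture viewer there is one more tool, called after "Request:" as name(argument=value, ...) on one line, values as JSON. arm_command: Moves the arm, as the interface text tells. Its arguments: {"type":"object","properties":{"series":{"type":"array","items":{"type":"object","properties":{"dp":{"type":"array","items":{"type":"number"}},"angular":{"type":"array","items":{"type":"number"}},"gripper":{"type":"number"}}}},"grip_force":{"type":"number"}},"required":["series"]}

```bash
mkdir -p pics; cat > h.py <<'E'
import numpy as np, cv2
from rig import get_state, get_image, sign_off, grip_depth
def snap(n,f):
    d=get_image(n); cv2.imwrite(f'pics/{f}.png',d['image']); np.savez(f'pics/{f}.npz',**d); return d
def pt(d,u,v,r=1):
    z=d['depth'][v-r:v+r+1,u-r:u+r+1]; z=np.median(z[z>0]); K=d['mtx']
    c=np.array([(u-K[0,2])/K[0,0]*z,-(v-K[1,2])/K[1,1]*z,-z,1])
    return (np.linalg.inv(d['view'])@c)[:3]
def proj(d,p):
    c=d['view']@np.append(p,1); K=d['mtx']; return np.array([K[0,0]*c[0]/-c[2]+K[0,2],K[1,1]*-c[1]/-c[2]+K[1,2]])
E
python3 - <<'E'
from h import *
a=snap('top','t0');b=snap('side','s0')
print(get_state()); print(grip_depth)
for d in(a,b): print(d['mtx'],d['view'])
E
```

```text
{'clock': 0.1, 'qpos': array([ 1.02201282e+00,  2.76510229e-01,  1.50599243e+00,  2.74901348e-06,
        1.36071366e+00, -1.20992036e-01]), 'qd': array([-1.24222634e-03, -1.98624533e-03, -4.25240391e-03, -3.64269807e-05,
       -5.11334305e-04,  5.32407738e-05]), 'effort': array([ 2.58298714e-03, -4.17699444e+01, -2.46403027e+01,  7.10539825e-05,
        5.73129262e-03,  3.82207865e-07]), 'position': array([0.23829874, 0.52277964, 0.23054411]), 'ee_rot': array([ 0.59422265, -0.38272027,  0.59525703,  0.38222207]), 'contact_force': array([ 0.52678386, -0.48869351,  0.15645722]), 'moment': array([-0.02104307,  0.00937974,  0.02072994]), 'width': 0.08560162828386007}
0.0187
[[534.46132623   0.         285.55807211]
 [  0.         534.46132623 211.50039603]
 [  0.           0.           1.        ]] [[-0.00316495 -0.99974299 -0.02244875  0.0266022 ]
 [ 0.98479062 -0.0070158   0.1736036  -0.57143565]
 [-0.17371648 -0.02155788  0.98455972 -0.91202513]
 [ 0.          0.          0.          1.        ]]
[[516.08801427   0.         282.89827515]
 [  0.         516.08801427 211.45047091]
 [  0.           0.           1.        ]] [[ 0.99811153  0.05985416  0.01381507 -0.54304422]
 [-0.03614078  0.39033495  0.9199633  -0.02324671]
 [ 0.04967112 -0.91872526  0.39176099 -0.89706594]
 [ 0.          0.          0.          1.        ]]
```

View pics/t0.png

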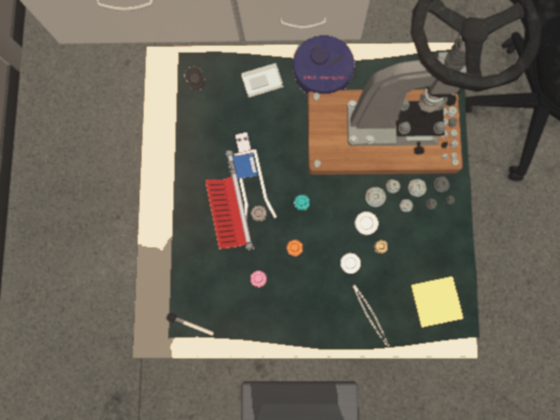

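View pics/s0.png

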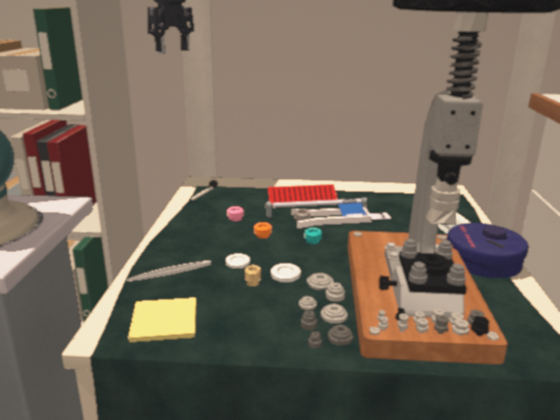

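The top view shows the holder with its blue flap at (245,165), red wing at (226,213) and rod on the line (232,155)–(250,246). Candidates for the die: grey (259,213) at the lane mouth, turquoise (302,202), orange (294,248), pink (258,279), and the grey bits at (376,197) and (407,206). I choose the grey one at (259,213) and check it in a crop.

```bash
python3 - <<'E'
import cv2,numpy as np
a=cv2.imread('pics/t0.png')[120:262,190:320]; b=cv2.imread('pics/s0.png')[175:245,220:410]
a=cv2.resize(a,None,fx=4.2,fy=4.2,interpolation=2); b=cv2.resize(b,None,fx=4.2,fy=4.2,interpolation=2)
cv2.imwrite('pics/c0.png',a);cv2.imwrite('pics/c1.png',b);print(a.shape,b.shape)
E
```

```text
(596, 546, 3) (294, 798, 3)
```

View pics/c0.png

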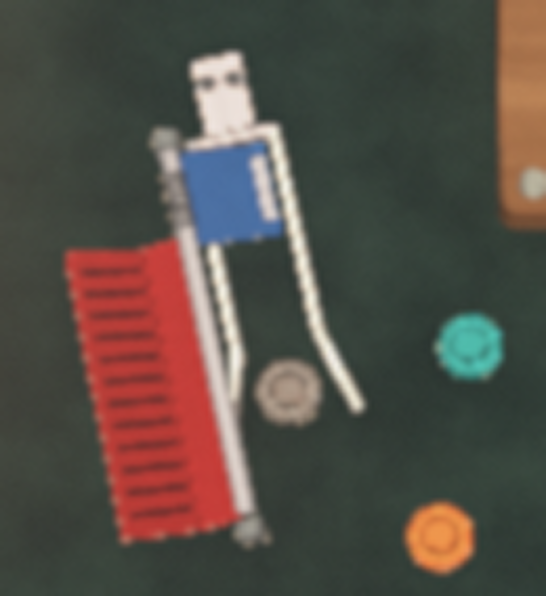

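View pics/c1.png

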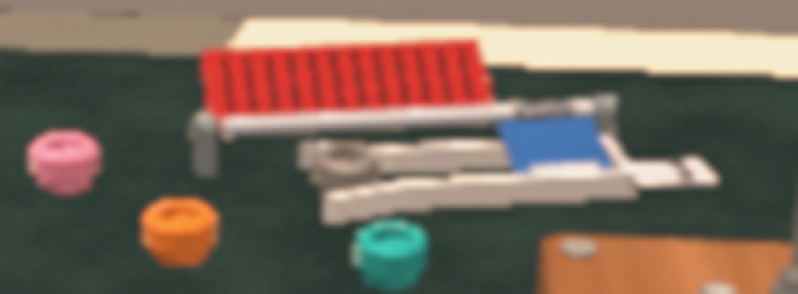

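```bash
cat > fit.py <<'E'
from h import *
from scipy.optimize import least_squares
T=dict(np.load('pics/t0.npz'));S=dict(np.load('pics/s0.npz'))
M=np.array([[-134,29,29],[54,29,29],[-125,81,41],[5,81,41],[-50,-19,14],[50,-19,14]])/1000
tp=np.array([[250,526],[164,136],[124,541],[66,252],[317,328],[276,129]])/4.2+[190,120]
sp=np.array([[203,120],[607,101],[201,51],[478,42],[393,187],[632,178]])/4.2+[220,175]
def W(q,P):
    c,s=np.cos(q[2]),np.sin(q[2]); return P@np.array([[c,s,0],[-s,c,0],[0,0,1]])+[q[0],q[1],q[3]]
def res(q):
    w=W(q,M); return np.r_[[proj(T,p)-t for p,t in zip(w,tp)],[proj(S,p)-t for p,t in zip(w,sp)]].ravel()
r=least_squares(res,[.65,.08,.2,0],x_scale=.01,loss='soft_l1')
q=r.x
if __name__=='__main__':
    print('pose',q);print(res(q).reshape(-1,2).round(1))
    # die: triangulate top centre
    td=np.array([289,390])/4.2+[190,120]; sd=np.array([348,158])/4.2+[220,175]
    d=least_squares(lambda p:np.r_[proj(T,p)-td,proj(S,p)-sd],[.6,.05,.02],x_scale=.01)
    def H(p):
        c,s=np.cos(q[2]),np.sin(q[2]); e=p-[q[0],q[1],0]; return np.array([c*e[0]+s*e[1],-s*e[0]+c*e[1],e[2]])*1000
    print('die',d.x,d.fun,H(d.x))
    print('depth T',H(pt(T,*td.round().astype(int))),'S',H(pt(S,*sd.round().astype(int))))
    for u,v in tp.round().astype(int): print(H(pt(T,u,v,0)).round(1),end=' ')
    print()
    for n,(u,v) in dict(teal=(302,202),orange=(294,248),pink=(258,279)).items(): print(n,H(pt(T,u,v)).round(0))
E
python3 fit.py
```

```text
pose [ 0.64580339  0.09113167  0.21224281 -0.00698169]
[[-0.3  2.9]
 [ 0.1 -0.7]
 [ 0.   0. ]
 [ 0.4  0.7]
 [ 0.3  2.2]
 [-0.7 -0.2]
 [-1.5  0.1]
 [ 1.2  0.2]
 [ 0.3  0.4]
 [ 0.3 -0.1]
 [ 3.2 -0.1]
 [ 0.3 -0.6]]
die [0.57561788 0.07451331 0.01399514] [ 0.00645753  0.06819612  0.0651723  -0.01066813] [-72.11132006  -1.46067525  13.99514029]
depth T [-72.38171864  -1.77849499  14.30095618] S [-71.75311078  -0.51400718  12.80359476]
[-129.4   25.9   28.6] [52.  29.2 26.6] [-121.2   84.2    2. ] [ 4.  79.9 42.6] [-46.7 -18.7  13.8] [ 50.  -20.7   2.9] 
teal [-70. -85.  15.]
orange [-151.  -51.   15.]
pink [-192.   25.   14.]
```

```bash
cat >> fit.py <<'E'
r=least_squares(lambda x:res(np.r_[x,0]),[.65,.08,.2],x_scale=.01,loss='soft_l1');q=np.r_[r.x,0]
if __name__=='__main__':
    print('z0',q);print(res(q).reshape(-1,2).round(1).tolist());print('die',H(d.x))
    # depth points with height: blue flap front, die, wing
    for n,D in(('T',T),('S',S)):
        v,u=np.nonzero(D['depth']>0);z=D['depth'][v,u];K=D['mtx']
        P=(np.linalg.inv(D['view'])@np.c_[(u-K[0,2])/K[0,0]*z,-(v-K[1,2])/K[1,1]*z,-z,np.ones(len(z))].T).T[:,:3]
        bgr=D['image'][v,u].astype(int)
        Q=np.array([H(p) for p in P[(abs(P[:,:2]-d.x[:2])<.15).all(1)]]);C=bgr[(abs(P[:,:2]-d.x[:2])<.15).all(1)]
        die=Q[(np.hypot(Q[:,0]+72,Q[:,1]+1.5)<20)&(Q[:,2]>9)]; print(n,'die n',len(die),die.mean(0),die.min(0),die.max(0))
        bl=Q[(C[:,0]>120)&(C[:,0]-C[:,2]>50)]; print('blue',np.percentile(bl,[2,50,98],axis=0).round(1).tolist())
        rd=Q[(C[:,2]>120)&(C[:,2]-C[:,0]>80)&(Q[:,1]>35)]; print('red',np.percentile(rd,[2,50,98],axis=0).round(1).tolist())
        fl=Q[(Q[:,0]<-100)&(Q[:,1]<-10)]; print('table z',np.median(fl[:,2]))
        w=Q[(Q[:,0]>-45)&(Q[:,0]<45)&(Q[:,1]<-10)&(Q[:,1]>-30)&(Q[:,2]>10)]; print('wall y',np.median(w,axis=0))
        w=Q[(Q[:,0]>-45)&(Q[:,0]<-5)&(Q[:,1]<23)&(Q[:,1]>8)&(Q[:,2]>10)]; print('Lwall y',np.median(w,axis=0))
E
python3 fit.py | tail -18
```

```text
teal [-70. -85.  15.]
orange [-151.  -51.   15.]
pink [-192.   25.   14.]
z0 [0.6449692  0.08954735 0.21185642 0.        ]
[[0.2, 3.0], [0.5, -1.3], [0.3, 0.0], [0.6, 0.2], [0.9, 1.9], [-0.2, -0.8], [-2.1, -3.1], [1.1, -3.0], [-0.2, -2.8], [0.1, -3.3], [2.9, -3.3], [0.2, -3.8]]
die [-70.96207127  -0.1150554   13.99514029]
T die n 183 [-71.3503816    0.77942668  17.58930785] [-84.7055944  -12.59622061  10.60190871] [-57.49973832  14.37461333  22.91339727]
blue [[-79.3, -93.0, 10.2], [12.8, 3.1, 17.0], [44.2, 24.6, 22.7]]
red [[-120.6, 36.2, 16.2], [-59.6, 60.1, 24.4], [3.8, 82.0, 41.2]]
table z 2.004277916419661
wall y [  3.68313973 -17.03923425  13.40601993]
Lwall y [-25.06457114  20.70329737  13.42182236]
S die n 137 [-74.32373396  -5.80550646  14.30518515] [-87.79061895 -17.44228948   9.02670972] [-60.7699831   10.66608543  18.71233128]
blue [[-81.9, -98.7, 9.5], [10.3, 2.7, 14.9], [41.3, 23.4, 18.7]]
red [[-123.9, 50.2, 15.9], [-62.1, 64.5, 26.7], [1.5, 79.9, 37.4]]
table z -0.16179724503828652
wall y [  3.98099488 -20.93640404  10.9707886 ]
Lwall y [-27.23924919  18.03689399  11.16404473]
```

```bash
cat > go.py <<'E'
import sys
from h import *
from scipy.spatial.transform import Rotation as R
q=[0.6450,0.0895,0.2119]
c,s=np.cos(q[2]),np.sin(q[2]); B=np.array([[c,-s,0],[s,c,0],[0,0,1]])
def H(p): return (B.T@(np.array(p)-[q[0],q[1],0]))*1000
def rep(tgt):
    S=get_state(); r=R.from_quat(np.roll(S['ee_rot'],-1)).as_matrix()
    print('t',S['clock'],'H',H(S['position']).round(1),'w',S['width'],'F',(B.T@S['contact_force']).round(2),'M',S['moment'].round(2),'q6',S['qpos'][5].round(2),'toolaxes in holder',(B.T@r).round(2).tolist())
    d=B@(np.array(tgt)/1000)+[q[0],q[1],0]-S['position']
    for sg in(1,-1):
        x=np.array([0,0,-1.]); z=sg*B[:,1]; D=np.c_[x,np.cross(z,x),z]
        v=R.from_matrix(r.T@D).as_rotvec(); print('sg',sg,'angular',(v/(np.pi/2)).round(4))
    print('dp tool',(r.T@d/.12).round(4),'holder mm',(B.T@d*1000).round(1))
if __name__=='__main__': rep([float(a) for a in sys.argv[1:4]])
E
python3 go.py -105 34 120
```

```text
t 0.1 H [-306.5  509.1  230.5] w 0.08560162828386007 F [ 0.41 -0.59  0.16] M [-0.02  0.01  0.02] q6 -0.12 toolaxes in holder [[-0.0, -0.8, 0.6], [-0.0, 0.6, 0.8], [-1.0, 0.0, -0.0]]
sg 1 angular [-0.4072 -0.001  -0.0005]
sg -1 angular [ 1.5928e+00 -6.0000e-04  1.2000e-03]
dp tool [ 0.924  -3.7107 -2.1728] holder mm [ 201.5 -475.1 -110.5]
```

Request:
arm_command(series=[{"dp":[0,0,0],"angular":[-0.1,0,0],"gripper":54},{"dp":[0,0,0],"angular":[-0.1,0,0],"gripper":54},{"dp":[0,0,0],"angular":[-0.1,0,0],"gripper":54},{"dp":[0,0,0],"angular":[-0.1,0,0],"gripper":54},{"dp":[0,-0.18,-0.43],"angular":[0,0,0],"gripper":54},{"dp":[0,-0.18,-0.43],"angular":[0,0,0],"gripper":54},{"dp":[0,-0.18,-0.43],"angular":[0,0,0],"gripper":54},{"dp":[0,-0.18,-0.43],"angular":[0,0,0],"gripper":54}])

```text
clock: 1.1
position: [0.3685, 0.3376, 0.2265]
ee_rot: [0.436, -0.554, 0.442, 0.554]
contact_force: [1.4, -0.4, 0.4]
width: 0.0538
```

```bash
python3 go.py -105 34 100
```

```text
t 1.1 H [-218.2  300.7  226.5] w 0.053849978035894 F [ 1.29 -0.65  0.35] M [ 0.01 -0.09 -0.07] q6 -1.2 toolaxes in holder [[-0.01, -1.0, -0.02], [-0.01, -0.02, 1.0], [-1.0, 0.01, -0.01]]
sg 1 angular [ 0.012  -0.0033 -0.0041]
sg -1 angular [-1.988   0.0064 -0.0052]
dp tool [ 1.0596 -0.908  -2.2348] holder mm [ 113.2 -266.7 -126.5]
```

Request:
arm_command(series=[{"dp":[0.1,-0.14,-0.35],"angular":[0.012,-0.003,-0.004],"gripper":54},{"dp":[0.14,-0.14,-0.35],"angular":[0,0,0],"gripper":54},{"dp":[0.16,-0.14,-0.35],"angular":[0,0,0],"gripper":54},{"dp":[0.16,-0.14,-0.35],"angular":[0,0,0],"gripper":54},{"dp":[0.16,-0.14,-0.35],"angular":[0,0,0],"gripper":54},{"dp":[0.16,-0.14,-0.35],"angular":[0,0,0],"gripper":54},{"dp":[0.16,-0.1,-0.3],"angular":[0,0,0],"gripper":54},{"dp":[0,0,0],"angular":[0,0,0],"gripper":54}])

```text
clock: 2.1
position: [0.5455, 0.0678, 0.0963]
ee_rot: [0.446, -0.548, 0.446, 0.549]
contact_force: [0.0, 0.2, 0.4]
width: 0.0538
```

```bash
python3 go.py -105 34 60
```

```text
t 2.1 H [-101.9   -0.3   96.3] w 0.05377650075570498 F [0.08 0.17 0.35] M [ 0.06  0.03 -0.04] q6 -1.78 toolaxes in holder [[-0.0, -1.0, 0.01], [0.0, 0.01, 1.0], [-1.0, 0.0, 0.0]]
sg 1 angular [-0.0041  0.0007 -0.0002]
sg -1 angular [ 1.9959e+00 -3.0000e-04 -1.1000e-03]
dp tool [0.3032 0.0279 0.2851] holder mm [ -3.1  34.3 -36.3]
```

Request:
arm_command(series=[{"dp":[0.1,0.01,0.1],"angular":[-0.004,0,0],"gripper":54},{"dp":[0.1,0.015,0.1],"angular":[0,0,0],"gripper":54},{"dp":[0.1,0.01,0.09],"angular":[0,0,0],"gripper":54},{"dp":[0,0,0],"angular":[0,0,0],"gripper":54},{"dp":[0,0,0],"angular":[0,0,0],"gripper":54},{"dp":[0,0,0],"angular":[0,0,0],"gripper":54},{"dp":[0,0,0],"angular":[0,0,0],"gripper":54},{"dp":[0,0,0],"angular":[0,0,0],"gripper":54}])

```text
clock: 3.1
position: [0.5316, 0.107, 0.0594]
ee_rot: [0.444, -0.551, 0.442, 0.551]
contact_force: [-0.4, -0.5, -0.7]
width: 0.0543
```

```bash
python3 go.py -105 34 6; python3 - <<'E'
from h import *
a=snap('top','t1');b=snap('side','s1')
f=lambda i,n,k:cv2.resize(i,None,fx=k,fy=k,interpolation=2)
A=f(a['image'][130:270,190:320],0,4.2);Bm=f(b['image'][120:250,220:410],0,4.2)
cv2.imwrite('pics/c2.png',A);cv2.imwrite('pics/c3.png',Bm)
E
```

```text
t 3.1 H [-107.2   41.    59.4] w 0.05430882122114077 F [-0.45 -0.37 -0.71] M [ 0.   -0.04 -0.03] q6 -1.72 toolaxes in holder [[0.0, -1.0, -0.0], [0.0, -0.0, 1.0], [-1.0, -0.0, 0.0]]
sg 1 angular [0.0028 0.0014 0.0005]
sg -1 angular [-1.9972e+00 -8.0000e-04  2.2000e-03]
dp tool [ 0.4451 -0.0178 -0.0593] holder mm [  2.2  -7.  -53.4]
```

View pics/c3.png

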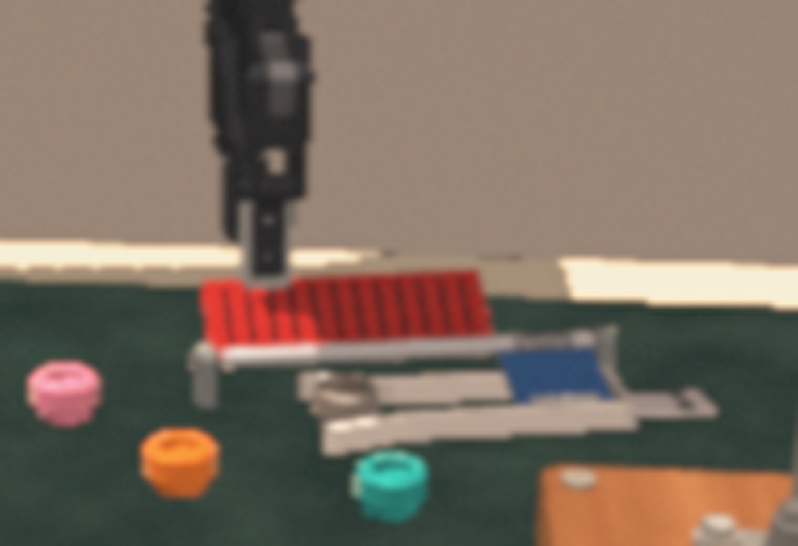

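The side crop shows the gripper with the lane finger's tip at full-image pixel (283,187), behind the die (302,214) and above the rod. Next I measure the tip against the TCP.

```bash
python3 - <<'E'
from h import *
from go import H
b=dict(np.load('pics/s1.npz'))
for v in range(176,191,2):
    print(v,[H(pt(b,u,v,0)).round(0).astype(int).tolist() if b['depth'][v,u]>0 else 0 for u in (279,281,283,285,287,288,289)])
print(proj(b,get_state()['position']))
E
```

```text
176 [[-115, 4, 84], [-112, -1, 86], [-109, -1, 86], [-105, -2, 86], [-101, 0, 85], [-98, 7, 82], [62, 934, -244]]
178 [[-115, 4, 80], [-112, -3, 83], [-109, -5, 83], [-105, -1, 82], [-102, -3, 82], [-98, 6, 79], [63, 939, -253]]
180 [[-115, 3, 77], [-112, -3, 79], [-108, 1, 78], [-105, -1, 78], [-102, -2, 78], [-99, 5, 76], [-60, 221, -2]]
182 [[-115, 3, 73], [-112, -1, 75], [-108, -1, 75], [-105, -3, 75], [-101, 1, 73], [-98, 5, 72], [-61, 211, -3]]
184 [[-115, 3, 70], [-112, -3, 72], [-108, 0, 71], [-105, -1, 71], [-101, 0, 70], [-98, 6, 68], [-64, 196, -3]]
186 [[-114, 5, 65], [-111, 5, 65], [-107, 6, 64], [-103, 7, 64], [-100, 6, 64], [-98, 5, 64], [-85, 75, 38]]
188 [[-114, 6, 61], [-111, 4, 62], [-107, 4, 62], [-104, 5, 61], [-88, 80, 32], [-87, 72, 35], [-85, 74, 34]]
190 [[-104, 73, 31], [-100, 72, 32], [-97, 70, 32], [-92, 74, 31], [-89, 69, 32], [-88, 68, 33], [-85, 69, 32]]
[280.0101674  182.02121637]
```

Request:
arm_command(series=[{"dp":[0,0,-0.03],"angular":[0.003,0.001,0],"gripper":54},{"dp":[0.06,0,-0.025],"angular":[0,0,0],"gripper":54},{"dp":[0.07,0,0],"angular":[0,0,0],"gripper":54},{"dp":[0.07,0,0],"angular":[0,0,0],"gripper":54},{"dp":[0.07,0,0],"angular":[0,0,0],"gripper":54},{"dp":[0.07,0,0],"angular":[0,0,0],"gripper":54},{"dp":[0.04,0,0],"angular":[0,0,0],"gripper":54},{"dp":[0,0,0],"angular":[0,0,0],"gripper":54}])

```text
clock: 4.2
position: [0.5334, 0.0991, 0.0103]
ee_rot: [-0.444, 0.55, -0.444, -0.55]
contact_force: [0.2, -1.4, 2.2]
width: 0.0537
```

```bash
python3 go.py -105 34 4; python3 - <<'E'
from h import *
a=snap('top','t2');b=snap('side','s2')
cv2.imwrite('pics/c4.png',cv2.resize(b['image'][140:250,250:410],None,fx=5,fy=5,interpolation=2))
from go import H
for n,d in(('T',a),('S',b)):
    v,u=np.nonzero(d['depth']>0);C=d['image'][v,u].astype(int);m=(C[:,2]>110)&(C[:,2]-C[:,0]>80)&(u>190)&(u<370)&(v>140)&(v<260)&(C[:,2]-C[:,1]>70)
    Q=np.array([H(pt(d,x,y,0)) for x,y in zip(u[m],v[m])]);Q=Q[(Q[:,1]>35)&(Q[:,0]>-130)]
    for y0 in(45,55,65,75): print(n,y0,np.median(Q[abs(Q[:,1]-y0)<4,2]).round(1),end=' ')
    m=(C[:,0]>100)&(C[:,0]-C[:,2]>50)&(u>230)&(u<370)&(v>140)&(v<230)
    Q=np.array([H(pt(d,x,y,0)) for x,y in zip(u[m],v[m])]);print('blue',np.percentile(Q,[2,50,98],axis=0).round(0).tolist())
E
```

```text
t 4.2 H [-107.    32.9   10.3] w 0.05366200619787747 F [-0.13 -1.38  2.22] M [-0.04  0.04  0.05] q6 -1.73 toolaxes in holder [[0.0, -1.0, 0.0], [-0.0, 0.0, 1.0], [-1.0, -0.0, -0.0]]
sg 1 angular [-0.0003 -0.0004  0.0002]
sg -1 angular [1.9997e+00 4.0000e-04 7.0000e-04]
dp tool [ 0.0524 -0.017   0.0094] holder mm [ 2.   1.1 -6.3]
T 45 nan T 55 nan T 65 13.9 T 75 17.0 blue [[-82.0, -94.0, 12.0], [-69.0, -82.0, 18.0], [-57.0, -70.0, 22.0]]
S 45 nan S 55 15.7 S 65 12.4 S 75 14.1 blue [[-78.0, -81.0, -0.0], [-68.0, -76.0, 17.0], [-51.0, -37.0, 19.0]]
  return _methods._mean(a, axis=axis, dtype=dtype,
  ret = ret.dtype.type(ret / rcount)
```

View pics/c4.png

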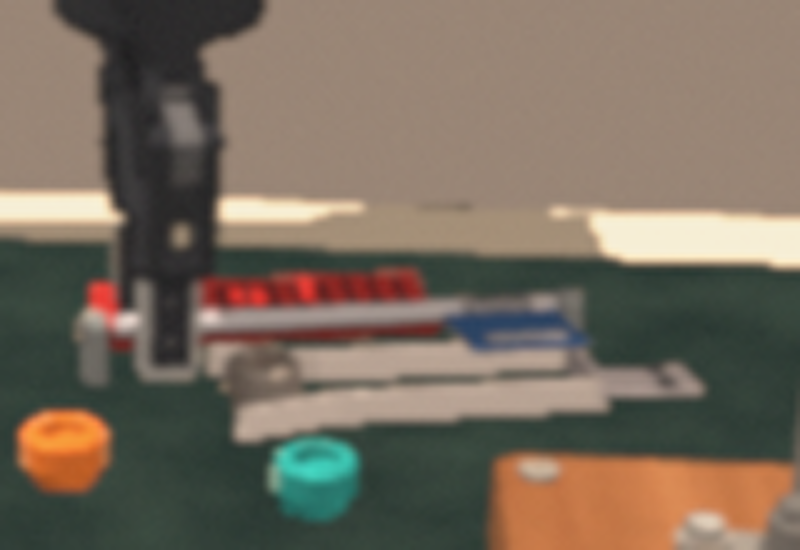

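The crop shows the wing pressed and the blue flap tilting up, with the lane finger behind the die at crop (260,370). I press about 6 mm more, to near level.

Request:
arm_command(series=[{"dp":[0.02,0,0.005],"angular":[0,0,0],"gripper":54},{"dp":[0.02,0,0.004],"angular":[0,0,0],"gripper":54},{"dp":[0.012,0,0],"angular":[0,0,0],"gripper":54},{"dp":[0,0,0],"angular":[0,0,0],"gripper":54},{"dp":[0,-0.02,0],"angular":[0,0,0],"gripper":54},{"dp":[0,-0.03,0],"angular":[0,0,0],"gripper":54},{"dp":[0,-0.03,0],"angular":[0,0,0],"gripper":54},{"dp":[0,-0.03,0],"angular":[0,0,0],"gripper":54}])

```text
clock: 5.3
position: [0.5447, 0.1036, 0.0043]
ee_rot: [0.444, -0.549, 0.445, 0.551]
contact_force: [-2.0, -0.8, 2.7]
width: 0.0538
```

```bash
python3 go.py -40 34 4; python3 - <<'E'
from h import *
a=snap('top','t3')
cv2.imwrite('pics/c5.png',cv2.resize(a['image'][130:260,190:310],None,fx=4.5,fy=4.5,interpolation=2))
E
```

```text
t 5.3 H [-95.1  34.9   4.3] w 0.05376745323173847 F [-2.16 -0.31  2.67] M [-0.09  0.35  0.04] q6 -1.72 toolaxes in holder [[-0.0, -1.0, 0.0], [0.0, 0.0, 1.0], [-1.0, 0.0, 0.0]]
sg 1 angular [-0.0003  0.0003 -0.0018]
sg -1 angular [ 1.9997e+00 -2.8000e-03 -5.0000e-04]
dp tool [ 0.0013 -0.4591 -0.0072] holder mm [55.1 -0.9 -0.3]
```

View pics/c5.png

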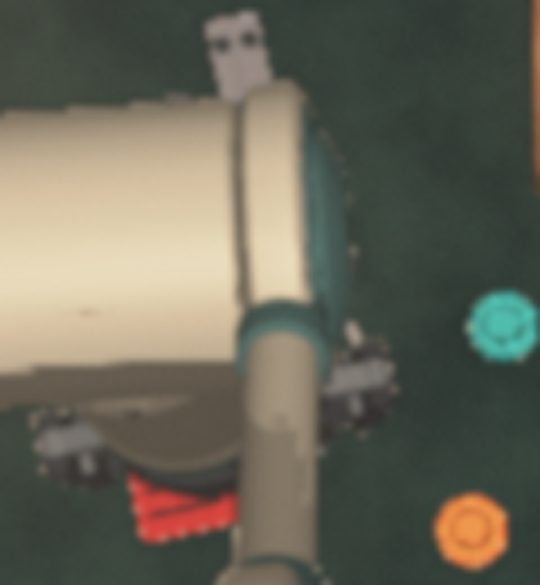

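The arm hides the die from above, so I'll rely on the side view. The finger is about at the die (x force −2 N), and I push on.

Request:
arm_command(series=[{"dp":[0,-0.04,0],"angular":[0,0,0],"gripper":54},{"dp":[0,-0.04,0],"angular":[0,0,0],"gripper":54},{"dp":[0,-0.04,0],"angular":[0,0,0],"gripper":54},{"dp":[0,-0.04,0],"angular":[0,0,0],"gripper":54},{"dp":[0,-0.04,0],"angular":[0,0,0],"gripper":54},{"dp":[0,-0.04,0],"angular":[0,0,0],"gripper":54},{"dp":[0,-0.04,0],"angular":[0,0,0],"gripper":54},{"dp":[0,0,0],"angular":[0,0,0],"gripper":54}])

```text
clock: 6.35
position: [0.5811, 0.1117, 0.0042]
ee_rot: [0.444, -0.549, 0.445, 0.55]
contact_force: [-1.0, -1.1, 2.6]
width: 0.054
```

```bash
python3 go.py -13 34 4; python3 - <<'E'
from h import *
b=snap('side','s4')
cv2.imwrite('pics/c6.png',cv2.resize(b['image'][140:250,250:410],None,fx=5,fy=5,interpolation=2))
E
```

```text
t 6.35 H [-57.8  35.1   4.2] w 0.05396914669636455 F [-1.2  -0.86  2.59] M [ 0.03  0.11 -0.01] q6 -1.71 toolaxes in holder [[-0.0, -1.0, 0.0], [0.0, 0.0, 1.0], [-1.0, 0.0, 0.0]]
sg 1 angular [-0.0006  0.0006 -0.0008]
sg -1 angular [ 1.9994e+00 -1.2000e-03 -1.0000e-03]
dp tool [ 0.0014 -0.3735 -0.009 ] holder mm [44.8 -1.1 -0.2]
```

View pics/c6.png

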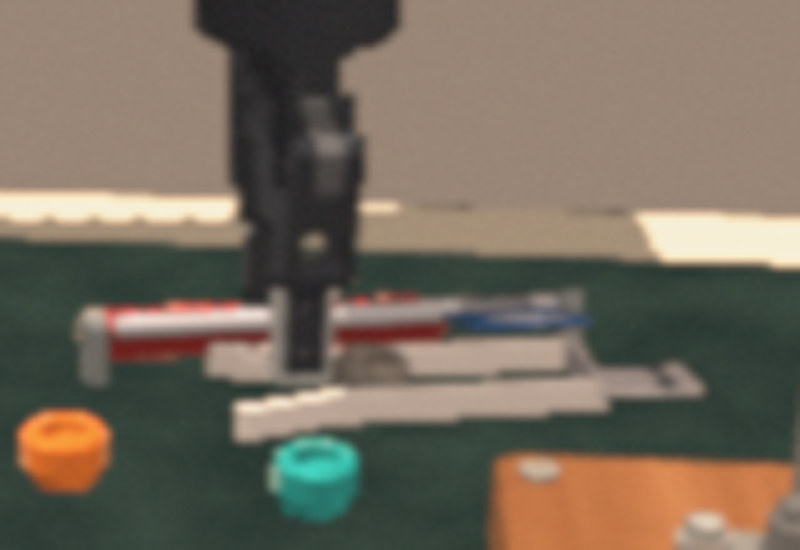

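The die is in the lane ahead of the finger (crop (372,362)) with the flap open. Continuing.

Request:
arm_command(series=[{"dp":[0,-0.04,-0.004],"angular":[0,0,0],"gripper":54},{"dp":[0,-0.04,-0.004],"angular":[0,0,0],"gripper":54},{"dp":[0,-0.04,0],"angular":[0,0,0],"gripper":54},{"dp":[0,-0.04,0],"angular":[0,0,0],"gripper":54},{"dp":[0,-0.04,0],"angular":[0,0,0],"gripper":54},{"dp":[0,-0.04,0],"angular":[0,0,0],"gripper":54},{"dp":[0,-0.04,0],"angular":[0,0,0],"gripper":54},{"dp":[0,0,0],"angular":[0,0,0],"gripper":54}])

```text
clock: 7.4
position: [0.6159, 0.1182, 0.0041]
ee_rot: [0.444, -0.549, 0.445, 0.551]
contact_force: [-1.0, -0.8, 1.6]
width: 0.0539
```

```bash
python3 go.py -12 34 4; python3 - <<'E'
from h import *
b=snap('side','s5')
cv2.imwrite('pics/c7.png',cv2.resize(b['image'][160:240,290:400],None,fx=7,fy=7,interpolation=2))
E
```

```text
t 7.4 H [-22.4  34.1   4.1] w 0.053932757151488694 F [-1.1  -0.53  1.65] M [0.06 0.14 0.01] q6 -1.7 toolaxes in holder [[-0.0, -1.0, 0.0], [0.0, 0.0, 1.0], [-1.0, 0.0, 0.0]]
sg 1 angular [-0.0006  0.0007 -0.0013]
sg -1 angular [ 1.9994e+00 -2.0000e-03 -1.2000e-03]
dp tool [ 0.0006 -0.0867 -0.0011] holder mm [10.4 -0.1 -0.1]
```

View pics/c7.png

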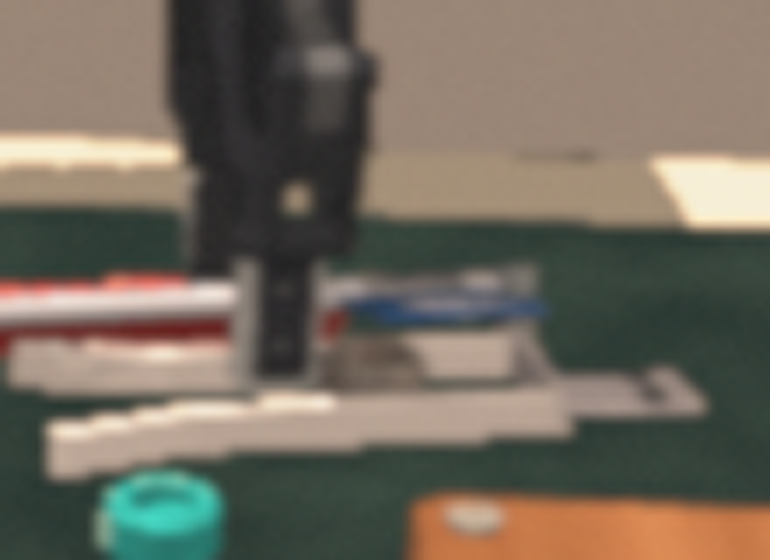

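Request:
arm_command(series=[{"dp":[0,-0.02,0],"angular":[0,0,0],"gripper":54},{"dp":[0,-0.02,0],"angular":[0,0,0],"gripper":54},{"dp":[0,-0.02,0],"angular":[0,0,0],"gripper":54},{"dp":[0,-0.012,0],"angular":[0,0,0],"gripper":54},{"dp":[0,0,0],"angular":[0,0,0],"gripper":54},{"dp":[0,0,0],"angular":[0,0,0],"gripper":54},{"dp":[0,0,0],"angular":[0,0,0],"gripper":54},{"dp":[0,0,0],"angular":[0,0,0],"gripper":54}])

```text
clock: 8.45
position: [0.6236, 0.1198, 0.004]
ee_rot: [0.444, -0.549, 0.445, 0.551]
contact_force: [-2.2, -1.1, 2.0]
width: 0.054
```

```bash
python3 go.py -12 34 4; python3 - <<'E'
from h import *
b=snap('side','s6')
cv2.imwrite('pics/c8.png',cv2.resize(b['image'][175:225,310:390],None,fx=10,fy=10,interpolation=2))
E
```

```text
t 8.45 H [-14.5  34.2   4. ] w 0.05403208809880285 F [-2.41 -0.57  2.  ] M [-0.02  0.3   0.05] q6 -1.7 toolaxes in holder [[-0.0, -1.0, 0.0], [0.0, 0.0, 1.0], [-1.0, 0.0, 0.0]]
sg 1 angular [-0.0006  0.0008 -0.0026]
sg -1 angular [ 1.9994e+00 -4.1000e-03 -1.2000e-03]
dp tool [-0.0002 -0.0212 -0.0013] holder mm [ 2.5 -0.2  0. ]
```

View pics/c8.png

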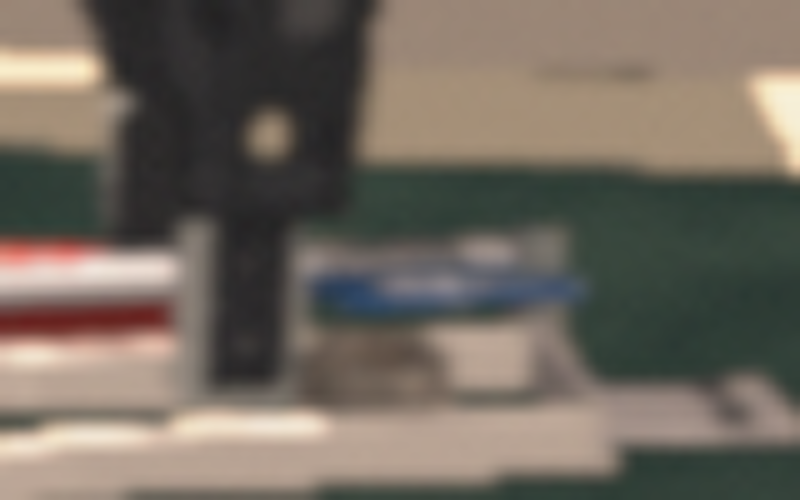

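Die front edge and finger face are at crop x≈300, the flap's front corner is at ≈313, so about 2 mm of gap. One last small nudge.

Request:
arm_command(series=[{"dp":[0,-0.012,0],"angular":[0,0,0],"gripper":54},{"dp":[0,-0.012,0],"angular":[0,0,0],"gripper":54},{"dp":[0,0,0],"angular":[0,0,0],"gripper":54},{"dp":[0,0,0],"angular":[0,0,0],"gripper":54},{"dp":[0,0,0],"angular":[0,0,0],"gripper":54},{"dp":[0,0,0],"angular":[0,0,0],"gripper":54},{"dp":[0,0,0],"angular":[0,0,0],"gripper":54},{"dp":[0,0,0],"angular":[0,0,0],"gripper":54}])

```text
clock: 9.5
position: [0.6265, 0.1205, 0.004]
ee_rot: [0.444, -0.549, 0.445, 0.551]
contact_force: [-2.3, -1.1, 2.1]
width: 0.0544
```

```bash
python3 go.py -12 34 4; python3 - <<'E'
from h import *
b=snap('side','s7')
cv2.imwrite('pics/c9.png',cv2.resize(b['image'][175:225,310:390],None,fx=10,fy=10,interpolation=2))
E
```

```text
t 9.5 H [-11.6  34.2   4. ] w 0.05436624647793309 F [-2.51 -0.59  2.07] M [-0.03  0.36  0.04] q6 -1.7 toolaxes in holder [[-0.0, -1.0, 0.0], [0.0, 0.0, 1.0], [-1.0, 0.0, 0.0]]
sg 1 angular [-0.0005  0.0007 -0.0027]
sg -1 angular [ 1.9995e+00 -4.3000e-03 -1.2000e-03]
dp tool [-0.0001  0.0035 -0.0015] holder mm [-0.4 -0.2  0. ]
```

View pics/c9.png

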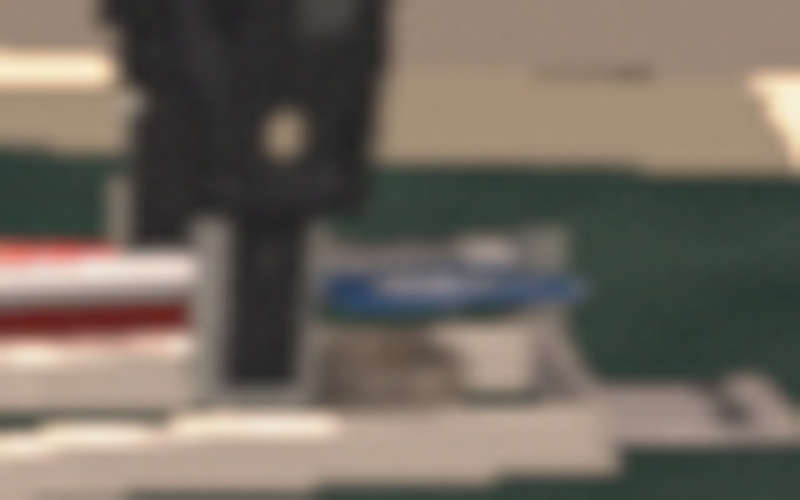

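Finger face is level with the flap edge (crop x≈318/320). Now I back off 10 mm, still holding the wing, then rise.

Request:
arm_command(series=[{"dp":[0,0.03,0],"angular":[0,0,0],"gripper":54},{"dp":[0,0.03,0],"angular":[0,0,0],"gripper":54},{"dp":[0,0.03,0],"angular":[0,0,0],"gripper":54},{"dp":[-0.03,0,0],"angular":[0,0,0],"gripper":54},{"dp":[-0.05,0,0],"angular":[0,0,0],"gripper":54},{"dp":[-0.06,0,0],"angular":[0,0,0],"gripper":54},{"dp":[-0.06,0,0],"angular":[0,0,0],"gripper":54},{"dp":[-0.06,0,0],"angular":[0,0,0],"gripper":54}])

```text
clock: 10.55
position: [0.6175, 0.1183, 0.0371]
ee_rot: [0.445, -0.55, 0.444, 0.55]
contact_force: [-0.2, 0.3, -0.7]
width: 0.054
```

Request:
arm_command(series=[{"dp":[-0.2,0,0],"angular":[0,0,0],"gripper":54},{"dp":[-0.3,0,0],"angular":[0,0,0],"gripper":54},{"dp":[-0.3,0.2,0],"angular":[0,0,0],"gripper":54},{"dp":[-0.2,0.4,0.1],"angular":[0,0,0],"gripper":54},{"dp":[0,0.4,0.3],"angular":[0,0,0],"gripper":54},{"dp":[0,0.3,0.4],"angular":[0,0,0],"gripper":54},{"dp":[0,0,0.3],"angular":[0,0,0],"gripper":54},{"dp":[0,0,0],"angular":[0,0,0],"gripper":54}])

```text
clock: 11.55
position: [0.4332, 0.2156, 0.1645]
ee_rot: [-0.447, 0.55, -0.444, -0.548]
contact_force: [0.6, 0.1, 0.8]
width: 0.0537
```

```bash
python3 go.py -12 34 4; python3 - <<'E'
from h import *
a=snap('top','t9');b=snap('side','s9')
A=cv2.resize(a['image'][125:235,190:280],None,fx=4.4,fy=4.4,interpolation=2)
Bm=cv2.resize(b['image'][170:230,320:395],None,fx=5,fy=8,interpolation=2)[:A.shape[0]]
Bm=cv2.copyMakeBorder(Bm,0,A.shape[0]-Bm.shape[0],0,0,cv2.BORDER_CONSTANT)
cv2.imwrite('pics/c10.png',np.hstack([A,Bm]));print(A.shape,Bm.shape)
t0=cv2.imread('pics/t0.png')
print('other dies diff',cv2.absdiff(t0[190:280,330:400],a['image'][190:280,330:400]).max())
from go import H
d=a;v,u=np.nonzero(d['depth']>0);C=d['image'][v,u].astype(int);m=(C[:,0]>100)&(C[:,0]-C[:,2]>50)&(u>225)&(u<275)&(v>140)&(v<190)
Q=np.array([H(pt(d,x,y,0)) for x,y in zip(u[m],v[m])]);print(np.percentile(Q,[5,50,95],axis=0).round(0).tolist(),np.arctan(np.polyfit(Q[:,1],Q[:,2],1)[0]))
E
```

```text
t 11.55 H [-180.5  167.8  164.5] w 0.05372727484469457 F [ 0.64 -0.08  0.8 ] M [-0.    0.03 -0.01] q6 -1.46 toolaxes in holder [[0.01, -1.0, 0.0], [0.0, 0.0, 1.0], [-1.0, -0.01, 0.0]]
sg 1 angular [-0.0023  0.0003  0.0036]
sg -1 angular [ 1.9977e+00  5.7000e-03 -5.0000e-04]
dp tool [ 1.3448 -1.4006 -1.1109] holder mm [ 168.5 -133.8 -160.5]
(484, 396, 3) (484, 375, 3)
other dies diff 4
[[5.0, -5.0, 20.0], [24.0, 10.0, 23.0], [43.0, 24.0, 26.0]] -0.0069213609754971445
```

View pics/c10.png

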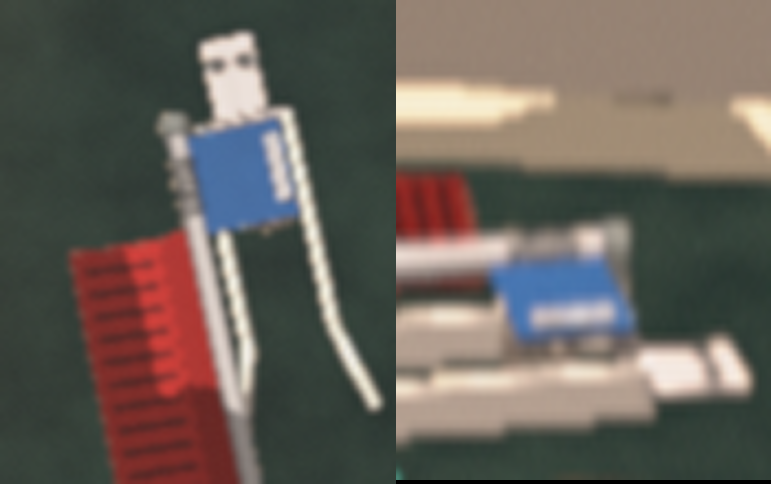

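The blue flap is level (slope ≈0), and only a sliver of the die shows in front of it, at crop (270,230). The other dies look unchanged, so I hand in.

```bash
python3 -c "from rig import sign_off; print(sign_off())"
```

```text
the job is handed in; nothing more can be done
None
```

I pressed the red wing down with one fingertip and pushed the dark grey die up the lane with the other until the finger's front face was level with the flap edge. Then I backed off, released the wing and handed the job in at about 11.6 s.

**Last checks:**
- **Flap:** it lies level on the die. The measured slope is about 0 and the top is at about 23 mm, which matches a joint value near 0.31.
- **Die:** only a thin rim shows in front of the flap. From the final finger position I put its centre at about x +13 mm, and the rim sits mid-lane. I could not see the rest of it under the flap.
- **Other dies:** the image patch around the two white dies and the brass die is unchanged from the start.
- **Arm:** it stood clear of everything when I handed in.

**Disagreement:** the side camera reads about 3–4 mm off from the top camera. I relied on the top view, the contact forces and the finger-to-flap gap in close crops.

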